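Pack three pocket volumes into an archive box and shut the lid

ROBOT

A 7-joint arm with a two-finger parallel gripper is mounted at the origin on a cart in front of the work surface, level with it; the furniture and walls round the work are solid. World frame = base frame: x ahead of the robot, y to its left, z up, the work surface at z = 0. Lengths are in m, angles in rad, forces in N, time in s.
With the tool pointing down it reaches from about 0.4 to 0.85 m from the base axis. Payload 4.5 kg.
Tool frame: the origin (TCP) lies midway between the tips of the shut fingers; the grasp point (between the pads) lies 19 mm behind it; x points along the fingers, z is the direction in which the jaws open and shut, and the axes are right-handed (so a half turn about x gives the same grasp; the last joint's range is limited). The gripper opens to 88 mm and grips with 3 to 60 N. Pads are 18 mm wide; open, the fingers measure 123 mm over their backs; the gripper's body (75 mm by 187 mm) begins 45 mm behind the grasp point.
Start: joints at [-1.162, 0.689, -0.195, 1.565, 0.157, 0.902, -0.215], TCP at [0.229, 0.582, 0.239] pointing down, gripper open.
Joint ranges: [-3.01, 3.01], [-0.46, 2.08], [-1.47, 1.51], [0.13, 2.56], [-1, 4.14], [0.04, 2.09], [-2.66, 2.66]. Speed limits (rad/s): [2.57, 2.57, 3.14, 3.14, 3.14, 3.14, 3.14].

INTERFACE

Orientations are given as [roll, pitch, yaw] about the fixed x, y, z axes, in that order (R = Rz(yaw) Ry(pitch) Rx(roll)).
In Python, from bench import telemetry, cams, order gives the robot as it stands.
- The arm moves only by the tool send_rows, never from a script. Its argument "steps" is a list of rows, each a list of 7 numbers: the turn, a rotation vector about the world's x, y, z in rad, then the shift along the world's x, y, z in mm, then the opening, from 0 (shut) to 1 (fully open). In form: [[wx, wy, wz, tx, ty, tz, claw], ...]. A call has 1 to 20 rows; each row shifts and turns the pose as measured when the row begins; what a row does not reach is not made up. A row lasts 1/8 s, in which the tool goes at most 62.5 mm and 10.7 degrees, less where a joint would pass 70% of its speed; a pose out of reach is approached as far as the arm can. A call with a gripper value outside its range is refused whole. The fingers move at their own pace and stop on an object; "squeeze" is the grip in N (left out, the last holds). Time passes only in rows, so rows that do not move let the fingers close. It gives the time, the measured TCP pose, the force and the opening at its end, in the units of the state.
- telemetry.observe(): the state, without advancing time (a new reading comes with each control period).
- cams.snapshot(name): name is "side" or "top" or "wrist"; returns (picture, depth): 420x560x3 uint8, red, green, blue; 420x560 float32, m along the optical axis (not along the pixel's ray), 0 where there is no reading.
- cams.camera_params(name): a dict with "camera_matrix" (3x3 intrinsics, pixels), "eye" and "orientation" of the camera in the world. Camera axes: x right, y up, looking along -z (the intrinsics and any distortion apply to the point x, -y, -z); pixel columns grow to the right and rows downward; lengths in m; the calibration is good to about 2 mm. A picture is of the moment at which its call begins: read the wrist's pose just before it. camera_params takes no time and is no camera call; for the wrist camera it gives the pose at the moment of the call.
- order.job_done(): hands the job in, once; it reports no verdict.
The state is a dict: "time": time; "q": joint angles; "joint_velocities": joint speeds; "joint_torque": joint torques, N m; "eef_pos": TCP position; "eef_rot": TCP orientation; "contact_force": force on the tool from outside, world axes, zero at the start; "wrist_torque": the same for the moment, N m; "width": opening from 0.0 (shut) to 1.0 (fully open).
Only numpy, scipy, OpenCV 4.12 (cv2) and the standard library are available. Lean on these libraries where they do the work, as an engineer would, in place of code of your own. Each camera call takes 0.05 s, during which the arm holds its last target.

TASK

Pack the thick red and the slim green pocket volume from the table into the open two-bay archive box, which already holds the slim blue one, so that all three lie flat inside and nothing stands above the rim: one bay is just deep enough for the two slim volumes on top of each other, the other is for the thick one. Lay the volumes down rather than dropping them, then shut the lid fully. Leave the jar, the reel and the other things on the table where they are.

Things in the scene. Friction and masses are not known exactly. Their poses are not given: they have to be found in the camera images.
- box: blue-grey board archive box with metal corners, fixed to the table, outside 126 (x) x 224 (y) x 54 mm high; origin at the centre of its underside, z up, +x away from the robot towards the lid's hinge, y along the hinge. Walls 4 mm, floor top 4 mm above the origin. A full-height 4 mm divider at y = 0 makes two bays side by side, centred at y = +55 and y = -55 mm, each 118 mm (x) by 106 mm (y) and 50 mm deep. A paper liner of no thickness lies in the bay that is empty
- lid (a joint): hinged lid of the box: 0 = fully shut on the rim, grows as it opens, about 1.65 to 1.85 = standing open at the far side, leaning a little away from the robot; the stop is at 1.9. A stiff friction hinge (0.16 N m) holds it at any angle, so it must be pushed all the way down. Lid panel 131 mm from hinge to front edge, 232 mm along the hinge, 5 mm thick, with a 10 mm skirt that goes outside the front and side walls
- lid_hinge (a point): middle of the lid's hinge line, at the top of the box's far wall: box frame x = +63, y = 0, z = 54 mm; axes as the box
- lid_tab (a point): centre of the small dark red tab (18 x 36 x 3 mm) in the middle of the lid's front edge, 138 mm from the hinge line; it moves with the lid
- thick_book_center (a point): thick pocket volume in red cloth, 105 mm long (its x axis), 56 mm wide (y) and 38 mm thick (z), about 0.2 kg; lying flat, cover up. The point is its centre, half-way up. It must lie alone in a bay: with a slim volume it would be 60 mm high
- slim_book_center (a point): slim pocket volume in green cloth, 105 mm long (its x axis), 56 mm wide (y) and 22 mm thick (z), about 0.11 kg; lying flat, cover up. The point is its centre, half-way up
- packed_book_center (a point): slim pocket volume in blue cloth, 105 mm long (its x axis), 56 mm wide (y) and 22 mm thick (z), about 0.11 kg; lying flat, cover up. The point is its centre, half-way up. It starts loose on the floor of one of the two bays (either), long side along the box's x. The green one fits on top of it (44 mm together)
- jar: paste jar with black cap, 64 mm across, 68 mm high, loose bystander; origin at the centre of its underside
- reel: reel of cotton tape, 88 mm across, 105 mm high, loose bystander; origin at the centre of its underside

How it is judged:
On the way, in this order (a step that is already met when the one before it is completed fails the run):
1. all three volumes lie flat in the box below the rim, released, lid still open (angle between each of thick_book_center, slim_book_center, packed_book_center's own z axis and vertical below 0.2 rad and x of thick_book_center in the frame of box between -0.06 and 0.06 m and y of thick_book_center in the frame of box between -0.11 and 0.11 m and z of thick_book_center in the frame of box between 0.01 and 0.056 m and x of slim_book_center in the frame of box between -0.06 and 0.06 m and y of slim_book_center in the frame of box between -0.11 and 0.11 m and z of slim_book_center in the frame of box between 0.01 and 0.056 m and x of packed_book_center in the frame of box between -0.06 and 0.06 m and y of packed_book_center in the frame of box between -0.11 and 0.11 m and z of packed_book_center in the frame of box between 0.01 and 0.056 m and contact force between the fingers and thick_book below 0.05 N and contact force between the fingers and slim_book below 0.05 N and contact force between the fingers and packed_book below 0.05 N and value of joint lid above 0.5 rad), for 0.2 s.
2. the lid is shut (value of joint lid below 0.05 rad), for 0.2 s.
At the end, for the whole second after the job is handed in: The thick red, slim green and slim blue volumes all lie inside the box at rest, flat to within 0.2 rad and cover up, their centres within 60 mm (x) and 110 mm (y) of the box's centre and 10 to 56 mm above its underside, and the lid is shut to within 0.05 rad (angle between each of thick_book_center, slim_book_center, packed_book_center's own z axis and vertical below 0.2 rad and x of thick_book_center in the frame of box between -0.06 and 0.06 m and y of thick_book_center in the frame of box between -0.11 and 0.11 m and z of thick_book_center in the frame of box between 0.01 and 0.056 m and x of slim_book_center in the frame of box between -0.06 and 0.06 m and y of slim_book_center in the frame of box between -0.11 and 0.11 m and z of slim_book_center in the frame of box between 0.01 and 0.056 m and x of packed_book_center in the frame of box between -0.06 and 0.06 m and y of packed_book_center in the frame of box between -0.11 and 0.11 m and z of packed_book_center in the frame of box between 0.01 and 0.056 m and linear speed of each of thick_book, slim_book, packed_book below 0.03 m/s and value of joint lid below 0.05 rad); the robot touches nothing.
It fails at once if a volume is dropped (falls freely faster than 0.8 m/s, some 35 mm) ((linear speed of thick_book above 0.8 m/s and contact force between anything else and thick_book below 0.02 N) or (linear speed of slim_book above 0.8 m/s and contact force between anything else and slim_book below 0.02 N) or (linear speed of packed_book above 0.8 m/s and contact force between anything else and packed_book below 0.02 N)).
It fails at once if the jar or the reel is moved more than 30 mm (distance of any of jar, reel from where it was at the start of the episode above 0.03 m).
It also fails if it takes over 72 s, if anything falls off the work surface, if the arm or the gripper's body presses on something with over 40 N, if the wrist force passes 120 N, or if a joint passes its speed limit or range.

## Working session

There is one attempt and no reset: what is moved stays moved. The work goes in short steps, Python scripts to look and compute and a tool call to move; the robot and the scene stay as the last step left them, time stands still between calls to the robot, and variables do not carry over. Pictures are saved under pics/ and viewed, and the job is handed in when it is done.

Besides the shell and the picture viewer there is one more tool, called after "Request:" as name([rows], argument=value, ...), one row to a line, values as JSON. send_rows: Moves the arm, as the interface text tells. Its arguments: {"type":"object","properties":{"steps":{"type":"array"},"squeeze":{"type":"number"}},"required":["steps"]}

```bash
ls; mkdir -p pics; cat > h.py <<'E'
import numpy as np, cv2
from bench import telemetry, cams, order
def shot(n,f):
    p=cams.camera_params(n); im,d=cams.snapshot(n)
    cv2.imwrite('pics/'+f+'.png',im[:,:,::-1]); np.savez('pics/'+f+'.npz',im=im,d=d,K=p['camera_matrix'],e=p['eye'],o=np.array(p['orientation']))
    return p,im,d
E
python3 - <<'E'
from h import *
print(telemetry.observe())
for n in('top','side','wrist'):
    p,im,d=shot(n,n+'0'); print(n,p)
E
```

```text
pics
{'time': 0.0, 'q': array([-1.16215162,  0.69000435, -0.19452937,  1.5663679 ,  0.15728014,
        0.9024578 , -0.21510344]), 'joint_velocities': array([-0.00045367, -0.00013492,  0.00167477, -0.00141286, -0.00025967,
        0.00270191, -0.00091144]), 'joint_torque': array([-2.11722846e-05, -5.27544487e+01, -1.26680251e+00, -1.53427345e+01,
       -5.26581611e-02,  6.60146514e-03,  1.82048825e-04]), 'eef_pos': array([0.2286284 , 0.58099652, 0.23789133]), 'eef_rot': array([-3.08622234,  1.56894915, -1.89018727]), 'contact_force': array([-0.31374275, -0.48390661, -0.57561723]), 'wrist_torque': array([ 0.01333788,  0.01180172, -0.02441249]), 'width': 0.997950940612208}
top {'camera_matrix': array([[496.33585675,   0.        , 290.07537506],
       [  0.        , 496.33585675, 207.55890283],
       [  0.        ,   0.        ,   1.        ]]), 'eye': array([0.37529421, 0.018789  , 1.35538332]), 'orientation': array([ 0.12996624, -0.01898011, -1.58354301])}
side {'camera_matrix': array([[387.59836975,   0.        , 281.25641484],
       [  0.        , 387.59836975, 205.79336046],
       [  0.        ,   0.        ,   1.        ]]), 'eye': array([ 0.47405254, -0.6313091 ,  0.66024711]), 'orientation': array([ 0.83073713, -0.011915  , -0.09056356])}
wrist {'camera_matrix': array([[341.93600304,   0.        , 272.79817331],
       [  0.        , 341.93600304, 216.27257205],
       [  0.        ,   0.        ,   1.        ]]), 'eye': array([0.15970551, 0.60865623, 0.38300623]), 'orientation': array([-2.94714997e-01,  1.00561721e-03,  1.19687819e+00])}
```

View pics/top0.png

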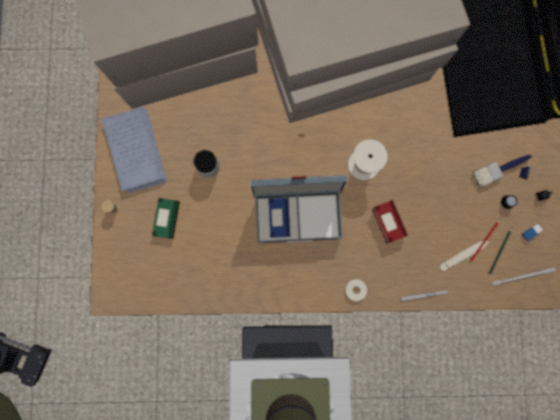

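View pics/side0.png

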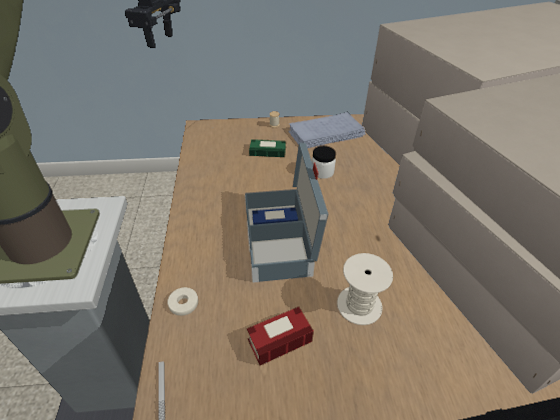

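View pics/wrist0.png

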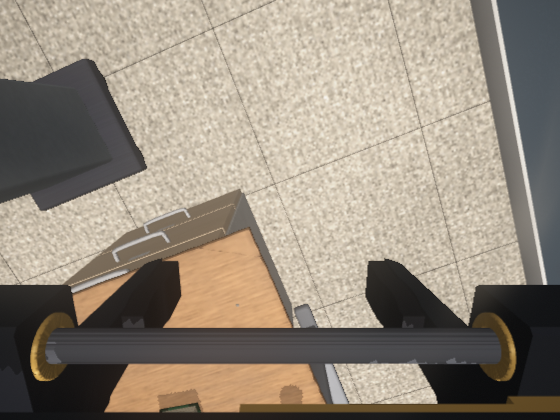

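The top view shows the blue volume in the left (+y) bay at about (280,217), the empty bay at about (318,217), green at (166,218), red at (390,222), the jar at (206,162) and the reel at (367,160). The lid stands open on the far side.

```bash
cat >> h.py <<'E'
from scipy.spatial.transform import Rotation as Ro
def load(f):
    z=np.load('pics/'+f+'.npz'); return z['im'],z['d'],z['K'],z['e'],z['o']
def cloud(f):
    im,d,K,e,o=load(f)
    v,u=np.mgrid[:d.shape[0],:d.shape[1]]
    c=np.stack([(u-K[0,2])/K[0,0]*d,-(v-K[1,2])/K[1,1]*d,-d],-1)
    R=Ro.from_euler('xyz',o).as_matrix()
    P=c@R.T+e; P[d==0]=np.nan
    return im,P
def rayplane(f,uv,z):
    im,d,K,e,o=load(f); uv=np.atleast_2d(uv)
    c=np.stack([(uv[:,0]-K[0,2])/K[0,0],-(uv[:,1]-K[1,2])/K[1,1],-np.ones(len(uv))],-1)
    r=c@Ro.from_euler('xyz',o).as_matrix().T
    return e+r*((z-e[2])/r[:,2])[:,None]
def mask(im,col):
    h=cv2.cvtColor(im,cv2.COLOR_RGB2HSV).astype(int); H,S,V=h[...,0],h[...,1],h[...,2]
    if col=='red': return ((H<6)|(H>172))&(S>150)&(V>40)
    if col=='green': return (H>60)&(H<95)&(S>120)&(V>25)
    if col=='blue': return (H>105)&(H<125)&(S>150)&(V>30)
E
python3 - <<'E'
from h import *
for f in('top0','side0'):
    im,P=cloud(f)
    for c in('red','green','blue'):
        m=mask(im,c).astype(np.uint8)
        n,l,s,ce=cv2.connectedComponentsWithStats(m)
        for i in range(1,n):
            if s[i,4]<60: continue
            q=P[l==i]; zt=np.nanpercentile(q[:,2],90)
            # top surface incl. label: hull of region, points near top
            hull=np.zeros_like(m); cn=cv2.findContours((l==i).astype(np.uint8),0,2)[0]; cv2.drawContours(hull,[cv2.convexHull(np.vstack(cn))],-1,1,-1)
            t=P[(hull>0)&(abs(P[...,2]-zt)<.006)]
            r=cv2.minAreaRect((t[:,:2]*1000).astype(np.float32))
            print(f,c,s[i],ce[i].round(1),'ztop',zt.round(4),'rect',np.round(r[0],1),np.round(r[1],1),round(r[2],1), t.mean(0).round(4))
im,P=cloud('top0')
# box: profile
for (u,v) in [(257,190),(257,240),(340,240),(340,200),(298,240),(298,220),(318,217),(206,162),(370,157),(300,300),(260,180),(345,180),(254,195),(343,195)]:
    print((u,v),im[v,u],P[v,u].round(4))
big=cv2.resize(im[140:310,90:450],None,fx=2.2,fy=2.2,interpolation=cv2.INTER_CUBIC); cv2.imwrite('pics/topz.png',big[:,:,::-1])
E
```

```text
top0 red [376 202  30  40 399] [391.8 220.7] ztop 0.0416 rect [ 508.1 -276.5] [102.   52.5] 19.9 [ 0.5075 -0.2766  0.039 ]
top0 green [155 200  23  37 285] [167.1 218.2] ztop 0.0252 rect [524.8 326.5] [50.8 96.6] 81.5 [0.525  0.3263 0.0224]
side0 red [ 247  307   66   58 1774] [281.  336.5] ztop 0.0417 rect [ 510.8 -276.5] [104.2  57.5] 21.1 [ 0.5102 -0.2787  0.0405]
side0 green [250 140  35  17 388] [267.1 149.3] ztop 0.0253 rect [527.3 328.8] [ 58.8 101.4] 82.1 [0.5269 0.3244 0.0241]
side0 blue [253 208  44  16 293] [275.1 216.3] ztop 0.03 rect [524.7  24.6] [102.4  50.8] 3.0 [0.5248 0.0244 0.0286]
(257, 190) [91 86 80] [0.585  0.0769 0.1016]
(257, 240) [100  92  85] [ 0.464   0.0823 -0.003 ]
(340, 240) [130 107  88] [ 0.4609 -0.1442  0.0043]
(340, 200) [110  97  87] [ 0.5635 -0.1405  0.0572]
(298, 240) [94 95 94] [ 0.4599 -0.0282  0.0411]
(298, 220) [95 97 95] [ 0.5127 -0.0289  0.0451]
(318, 217) [156 153 150] [ 0.525  -0.0855  0.0018]
(206, 162) [20 19 20] [0.6667 0.2125 0.0685]
(370, 157) [107 102  95] [ 0.668  -0.2152  0.1051]
(300, 300) [147 121  93] [ 0.3009 -0.0328 -0.0036]
(260, 180) [103 106 108] [0.5946 0.0656 0.1886]
(345, 180) [ 96 102 107] [ 0.5939 -0.1385  0.182 ]
(254, 195) [85 77 70] [0.5739 0.0852 0.0908]
(343, 195) [119  96  72] [ 0.5859 -0.1564 -0.0011]
```

View pics/topz.png

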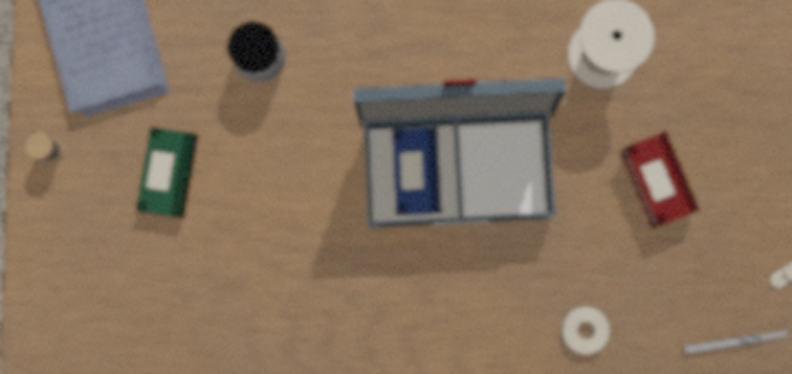

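```bash
python3 - <<'E'
from h import *
for f in('top0','side0'):
    im,P=cloud(f)
    X,Y,Z=P[...,0],P[...,1],P[...,2]
    m=(abs(Z-.0535)<.006)&(X>.44)&(X<.575)&(Y>-.16)&(Y<.11)
    t=P[m]; r=cv2.minAreaRect((t[:,:2]*1000).astype(np.float32))
    print(f,m.sum(),np.round(r[0],1),np.round(r[1],1),round(r[2],1),t[:,:2].min(0),t[:,:2].max(0), np.median(t[:,2]))
    # side walls edges by columns: front wall
    for lo,hi in((-.13,-.10),(-.1,-.05),(-.02,.03),(.04,.07)):
        q=t[(t[:,1]>lo)&(t[:,1]<hi)&(t[:,0]<.5)]; print('front',lo,q.mean(0).round(4) if len(q) else None,len(q))
    for lo,hi in((.48,.5),(.5,.52),(.52,.54),(.54,.56)):
        for a,b,nm in((.06,.11,'L'),(-.06,.0,'mid'),(-.16,-.12,'R')):
            q=t[(t[:,0]>lo)&(t[:,0]<hi)&(t[:,1]>a)&(t[:,1]<b)]; print(nm,lo,q.mean(0).round(4) if len(q) else None,len(q))
    # lid plane
    m=(Z>.07)&(Z<.185)&(X>.55)&(X<.64)&(Y>-.14)&(Y<.08); q=P[m]
    A=np.c_[q[:,2],q[:,1],np.ones(len(q))]; c=np.linalg.lstsq(A,q[:,0],rcond=None)[0]; print('lid x = ',c, 'n',m.sum(),'yrange',np.percentile(q[:,1],[1,99]))
s=telemetry.observe(); R=Ro.from_euler('xyz',s['eef_rot']).as_matrix(); print(R.round(3)); 
im,_=cloud('side0'); cv2.imwrite('pics/sidez.png',cv2.resize(im[130:300,220:360],None,fx=3.4,fy=3.4,interpolation=cv2.INTER_CUBIC)[:,:,::-1])
E
```

```text
top0 342 [516.6 -30.8] [115.2 224.5] 1.5 [ 0.4571495  -0.14435381] [0.57327992 0.08212173] 0.05349066988718976
front -0.13 [ 0.4648 -0.1137  0.0527] 19
front -0.1 [ 0.4637 -0.0757  0.0539] 31
front -0.02 [0.4605 0.0024 0.0539] 33
front 0.04 [0.4586 0.0536 0.0535] 22
L 0.48 [0.4899 0.0783 0.0539] 15
mid 0.48 [ 0.4887 -0.0321  0.053 ] 15
R 0.48 [ 0.4879 -0.1421  0.0543] 9
L 0.5 [0.5087 0.0783 0.0522] 13
mid 0.5 [ 0.5117 -0.0307  0.0523] 9
R 0.5 [ 0.5093 -0.1408  0.054 ] 16
L 0.52 [0.532  0.0801 0.054 ] 11
mid 0.52 [ 0.5303 -0.0301  0.0549] 14
R 0.52 [ 0.5299 -0.1398  0.0538] 12
L 0.54 [0.5503 0.0806 0.0529] 14
mid 0.54 [ 0.548  -0.0294  0.054 ] 8
R 0.54 [ 0.5503 -0.1394  0.0531] 13
lid x =  [ 0.05851662 -0.04021517  0.58251796] n 1038 yrange [-0.13843741  0.07769725]
side0 767 [520.8 -28.5] [117.4 227.4] 2.3 [ 0.45801152 -0.14358776] [0.57499294 0.08585087] 0.05488373419197834
front -0.13 [ 0.4676 -0.1135  0.0559] 23
front -0.1 [ 0.466 -0.074  0.056] 34
front -0.02 [0.4631 0.0035 0.0562] 28
front 0.04 [0.461  0.053  0.0559] 15
L 0.48 [0.4905 0.0793 0.0532] 33
mid 0.48 [ 0.4899 -0.0308  0.0537] 38
R 0.48 [ 0.4899 -0.1409  0.0541] 43
L 0.5 [0.5098 0.0798 0.0532] 33
mid 0.5 [ 0.5107 -0.0301  0.0541] 37
R 0.5 [ 0.5101 -0.1401  0.0535] 48
L 0.52 [0.5298 0.0812 0.0528] 32
mid 0.52 [ 0.5303 -0.0292  0.0531] 38
R 0.52 [ 0.531  -0.1392  0.0535] 45
L 0.54 [0.5484 0.0814 0.0535] 28
mid 0.54 [ 0.5499 -0.0283  0.0534] 36
R 0.54 [ 0.5504 -0.1385  0.054 ] 44
lid x =  [ 0.08326409 -0.03821743  0.58210367] n 922 yrange [-0.13988765  0.07660352]
[[-0.    -0.931  0.366]
 [-0.001  0.366  0.931]
 [-1.    -0.    -0.001]]
```

View pics/sidez.png

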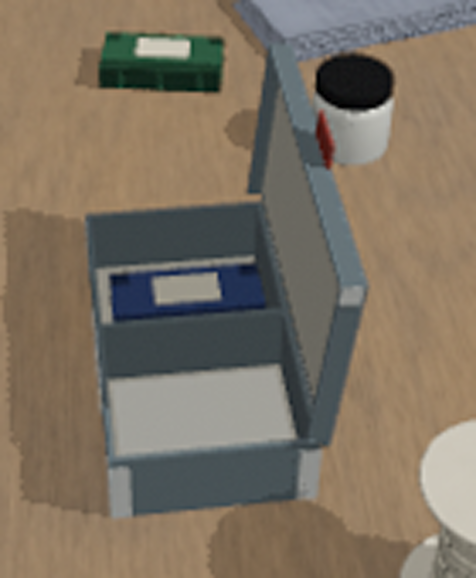

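Request:
send_rows([
  [0,0,0.03,37,-32,0,1],
  [0,0,0.03,37,-32,0,1],
  [0,0,0.03,37,-32,0,1],
  [0,0,0.03,37,-32,0,1],
  [0,0,0.03,37,-32,0,1],
  [0,0,0.03,37,-32,0,1],
  [0,0,0.03,37,-32,0,1],
  [0,0,0.02,37,-30,0,1],
  [0,0,0,0,0,-20,1],
  [0,0,0,0,0,0,1],
], squeeze=20)

```text
time: 1.4
eef_pos: [0.5309, 0.3159, 0.2147]
eef_rot: [2.629, 1.564, -2.219]
contact_force: [-0.3, 0.1, -0.3]
width: 0.999
```

```bash
cat >> h.py <<'E'
def st():
    s=telemetry.observe(); R=Ro.from_euler('xyz',s['eef_rot']).as_matrix()
    print('t',round(s['time'],2),'p',s['eef_pos'].round(4),'psi',round(float(np.arctan2(-R[1,1],-R[0,1])),4),'toolx',R[:,0].round(3),'F',s['contact_force'].round(1),'w',round(s['width'],3),'mm',round(s['width']*88,1)); return s
E
python3 - <<'E'
from h import *
st(); print(telemetry.observe()['q'].round(2)); shot('wrist','w1')
im,P=cloud('w1')
m=mask(im,'green').astype(np.uint8)
q=P[(m>0)]; zt=np.nanpercentile(q[:,2],80); print(len(q),zt)
cn=cv2.findContours(m,0,2)[0]; hull=np.zeros_like(m); cv2.drawContours(hull,[cv2.convexHull(np.vstack([c for c in cn if len(c)>15]))],-1,1,-1)
t=P[(hull>0)&(abs(P[...,2]-zt)<.005)]; print(cv2.minAreaRect((t[:,:2]*1000).astype(np.float32)))
E
```

```text
t 1.4 p [0.5309 0.3159 0.2147] psi -0.1352 toolx [-0.004 -0.005 -1.   ] F [-0.3  0.1 -0.3] w 0.999 mm 87.9
[-0.45  0.72 -0.3   1.6   0.26  0.87  0.59]
0 nan
  return np.nanmean(a, axis, out=out, keepdims=keepdims)
Traceback (most recent call last):
ValueError: need at least one array to concatenate
```

View pics/w1.png

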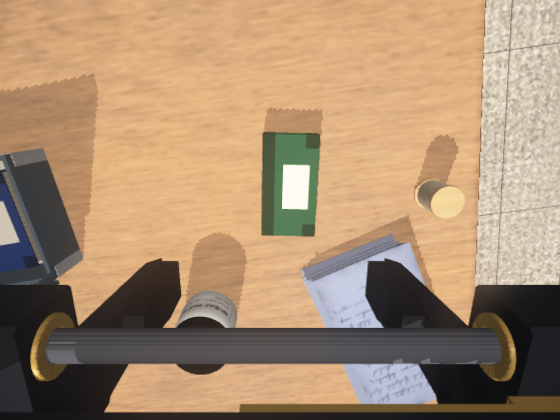

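The wrist view shows the green cover at about u 272-320, v 133-236, with the jar at (205,335). My colour mask missed it, so I'm loosening the thresholds.

```bash
sed -i 's/(H>60)&(H<95)&(S>120)&(V>25)/(H>60)\&(H<98)\&(S>70)\&(V>25)/' h.py; cat >> h.py <<'E'
def book(f,col,zc):
    im,P=cloud(f); m=mask(im,col).astype(np.uint8)
    m=cv2.morphologyEx(m,cv2.MORPH_OPEN,np.ones((3,3),np.uint8))
    cn=max(cv2.findContours(m,0,2)[0],key=cv2.contourArea)
    hull=np.zeros_like(m); cv2.drawContours(hull,[cv2.convexHull(cn)],-1,1,-1)
    zt=np.nanpercentile(P[m>0][:,2],75)
    t=hull.astype(bool)&(abs(P[...,2]-zt)<.005)
    r=cv2.minAreaRect((P[t][:,:2]*1000).astype(np.float32))
    tm=t.astype(np.uint8); uv=np.vstack(cv2.findContours(tm,0,2)[0])[:,0].astype(float)
    r2=cv2.minAreaRect((rayplane(f,uv,zc)[:,:2]*1000).astype(np.float32))
    print(f,col,'ztop',zt.round(4),'depth',np.round(r[0],1),np.round(r[1],1),round(r[2],1),'ray',np.round(r2[0],1),np.round(r2[1],1),round(r2[2],1))
E
python3 - <<'E'
from h import *
im,P=cloud('w1'); print(cv2.cvtColor(im,cv2.COLOR_RGB2HSV)[150:230:20,268:320:10].tolist())
book('w1','green',.022)
E
```

```text
[[[43, 77, 86], [60, 82, 125], [61, 82, 125], [60, 80, 125], [59, 79, 126], [58, 79, 122]], [[43, 75, 88], [59, 78, 127], [24, 10, 253], [24, 10, 253], [24, 10, 253], [19, 97, 166]], [[42, 72, 89], [59, 78, 130], [24, 10, 253], [24, 10, 253], [35, 36, 214], [16, 102, 228]], [[43, 72, 89], [61, 79, 129], [60, 79, 129], [60, 78, 130], [60, 78, 128], [16, 100, 231]]]
w1 green ztop 0.0216 depth [574. 329.] [19.9 13.5] 81.9 ray [573.5 329. ] [19.9 13.2] 82.4
```

```bash
sed -i 's/(H>60)&(H<98)&(S>70)/(H>36)\&(H<98)\&(S>60)/' h.py; python3 - <<'E'
from h import *
book('w1','green',.022); book('top0','green',.022); book('side0','green',.022);book('top0','red',.038); book('side0','red',.038)
E
```

```text
w1 green ztop 0.0217 depth [530. 332.] [ 55.3 104.7] 81.0 ray [529.6 331.9] [ 55. 104.] 81.0
top0 green ztop 0.0231 depth [525.4 327.8] [ 56.7 103.6] 81.8 ray [525.3 327.6] [ 56.1 103.6] 81.6
side0 green ztop 0.0245 depth [528.1 328.7] [ 58.8 104.6] 82.1 ray [528.3 328.6] [ 61.6 104.8] 80.5
top0 red ztop 0.0401 depth [ 508.4 -276.4] [101.4  52.5] 19.9 ray [ 508.5 -276.5] [101.5  52.1] 20.7
side0 red ztop 0.041 depth [ 510.8 -276.5] [104.2  57.5] 21.1 ray [ 511.2 -276.1] [104.6  58. ] 20.9
```

Request:
send_rows([
  [0,0,-0.015,-1,7,-40,1],
  [0,0,0,-1,7,-45,1],
  [0,0,0,0,0,-45,1],
  [0,0,0,0,0,-40,1],
  [0,0,0,0,0,0,1],
])

```text
time: 2.08
eef_pos: [0.5303, 0.3372, 0.0471]
eef_rot: [-0.955, 1.564, 0.471]
contact_force: [-0.6, 0.8, -0.0]
width: 1.0
```

```bash
python3 - <<'E'
from h import *
st()
E
```

```text
t 2.08 p [0.5303 0.3372 0.0471] psi -0.1449 toolx [ 0.006  0.003 -1.   ] F [-0.6  0.8 -0. ] w 1.0 mm 88.0
```

Request:
send_rows([
  [0,0,0,-1,-6,-12,1],
  [0,0,0,0,0,-12,1],
  [0,0,0,0,0,-10,1],
  [0,0,0,0,0,0,1],
])

```text
time: 2.58
eef_pos: [0.5319, 0.3334, 0.0162]
eef_rot: [-0.864, 1.555, 0.562]
contact_force: [-0.8, -0.6, 0.7]
width: 1.0
```

```bash
python3 - <<'E'
from h import *
st()
E
```

```text
t 2.58 p [0.5319 0.3334 0.0162] psi -0.1446 toolx [ 0.013  0.008 -1.   ] F [-0.8 -0.6  0.7] w 1.0 mm 88.0
```

Request:
send_rows([
  [-0.008,0.013,0,-2,-2,-6,1],
  [0,0,0,0,0,-4,1],
  [0,0,0,0,0,0,0.5],
  [0,0,0,0,0,0,0.5],
  [0,0,0,0,0,0,0.5],
  [0,0,0,0,0,0,0.5],
  [0,0,0,0,0,0,0.5],
])

```text
time: 3.45
eef_pos: [0.5305, 0.3318, 0.0065]
eef_rot: [-0.513, 1.57, 0.913]
contact_force: [-0.4, -0.1, -1.1]
width: 0.635
```

```bash
python3 - <<'E'
from h import *
st()
E
```

```text
t 3.45 p [0.5305 0.3318 0.0065] psi -0.1448 toolx [ 0.001  0.001 -1.   ] F [-0.4 -0.1 -1.1] w 0.635 mm 55.8
```

Request:
send_rows([
  [0,0,0,0,0,20,0.5],
  [0,0,0,0,0,40,0.5],
  [0,0,0,0,0,40,0.5],
  [0,0,0.03,0,-20,20,0.5],
  [0,0,0.03,-1,-45,0,0.5],
  [0,0,0.03,-1,-45,0,0.5],
  [0,0,0.03,-1,-45,0,0.5],
  [0,0,0.03,-1,-45,0,0.5],
  [0,0,0.03,-1,-45,0,0.5],
  [0,0,0,-1,-30,0,0.5],
  [0,0,0,0,-20,0,0.5],
  [0,0,0,0,0,0,0.5],
])

```text
time: 4.95
eef_pos: [0.525, 0.0283, 0.1454]
eef_rot: [-1.365, 1.555, 0.247]
contact_force: [0.4, 0.9, -1.3]
width: 0.637
```

```bash
python3 - <<'E'
from h import *
st(); shot('side','s2'); shot('top','t2'); book('s2','green',.137)
im,P=cloud('s2'); cv2.imwrite('pics/s2z.png',cv2.resize(im[60:300,180:400],None,fx=2.4,fy=2.4,interpolation=cv2.INTER_CUBIC)[:,:,::-1])
E
```

```text
t 4.95 p [0.525  0.0283 0.1454] psi 0.042 toolx [ 0.015  0.004 -1.   ] F [ 0.4  0.9 -1.3] w 0.637 mm 56.0
s2 green ztop 0.1629 depth [484.   20.3] [38.4 64. ] 22.6 ray [493.9  55.8] [62.6 45.6] 88.3
```

View pics/s2z.png

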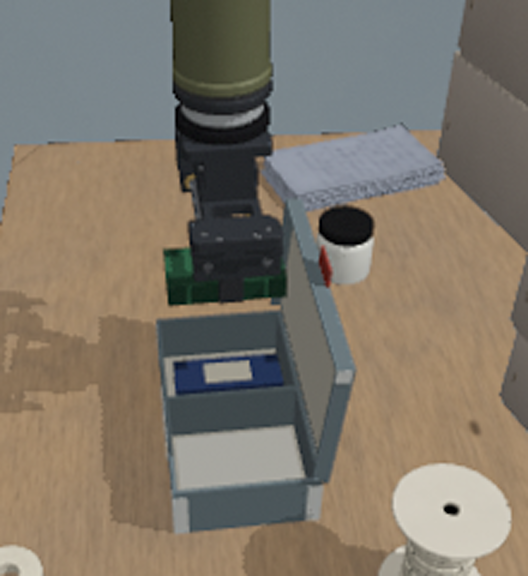

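Request:
send_rows([
  [-0.004,0.015,0,-1,-3,-30,0.5],
  [0,0,0,0,0,-30,0.5],
  [0,0,0,0,0,-15,0.5],
  [0,0,0,0,0,0,0.5],
])

```text
time: 5.55
eef_pos: [0.5264, 0.0358, 0.0707]
eef_rot: [-0.781, 1.561, 0.844]
contact_force: [0.8, -0.4, -0.3]
width: 0.632
```

```bash
python3 - <<'E'
from h import *
st(); shot('side','s3'); shot('top','t3')
im,P=cloud('s3'); a=cv2.resize(im[130:290,200:360],None,fx=3,fy=3,interpolation=cv2.INTER_CUBIC)[:,:,::-1]
im,P=cloud('t3'); b=cv2.resize(im[160:260,240:360],None,fx=2.6,fy=4.8,interpolation=cv2.INTER_CUBIC)[:,:,::-1]; cv2.imwrite('pics/c3.png',np.hstack([a,b]))
E
```

```text
t 5.55 p [0.5264 0.0358 0.0707] psi 0.0545 toolx [ 0.006  0.007 -1.   ] F [ 0.8 -0.4 -0.3] w 0.632 mm 55.6
```

View pics/c3.png

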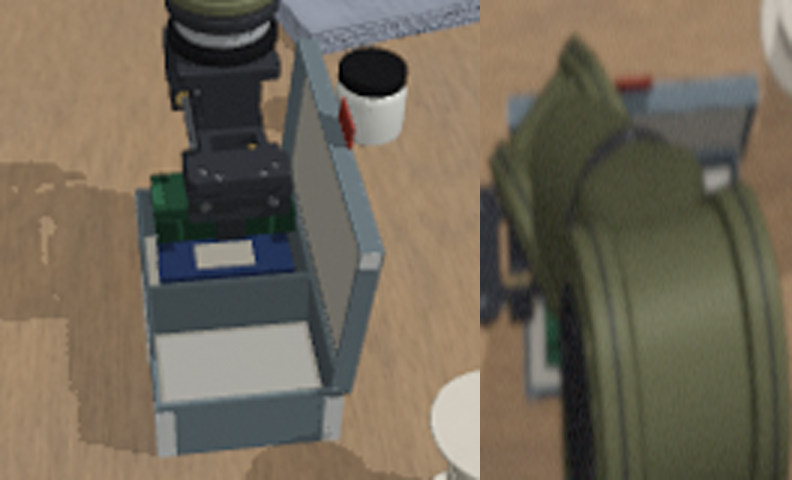

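Request:
send_rows([
  [-0.007,0.006,-0.015,-3,-10,0,0.5],
  [0,0,0,0,0,0,0.5],
  [0,0,0,0,0,0,0.5],
])

```text
time: 6.02
eef_pos: [0.5251, 0.0246, 0.0738]
eef_rot: [-1.601, 1.565, 0.006]
contact_force: [0.1, -0.5, -1.8]
width: 0.632
```

```bash
python3 - <<'E'
from h import *
st()
E
```

```text
t 6.03 p [0.5251 0.0246 0.0738] psi 0.0369 toolx [ 0.005  0.    -1.   ] F [ 0.1 -0.5 -1.8] w 0.632 mm 55.6
```

Request:
send_rows([
  [0,0.004,0,-1,0,-12,0.5],
  [0,0,0,0,0,-12,0.5],
  [0,0,0,0,0,0,0.5],
])

```text
time: 6.4
eef_pos: [0.5241, 0.0246, 0.048]
eef_rot: [-1.364, 1.57, 0.243]
contact_force: [0.4, 0.4, -1.0]
width: 0.633
```

```bash
python3 - <<'E'
from h import *
st()
E
```

```text
t 6.4 p [0.5241 0.0246 0.048 ] psi 0.0366 toolx [ 0.001  0.    -1.   ] F [ 0.4  0.4 -1. ] w 0.633 mm 55.7
```

Request:
send_rows([
  [0,0,0,0,0,-6,0.5],
  [0,0,0,0,0,-4,0.5],
  [0,0,0,0,0,-2,0.5],
  [0,0,0,0,0,0,0.5],
])

```text
time: 6.9
eef_pos: [0.524, 0.0249, 0.0349]
eef_rot: [-1.218, 1.57, 0.39]
contact_force: [0.7, -0.8, -1.6]
width: 0.634
```

```bash
python3 - <<'E'
from h import *
st()
E
```

```text
t 6.9 p [0.524  0.0249 0.0349] psi 0.0371 toolx [ 0.001  0.    -1.   ] F [ 0.7 -0.8 -1.6] w 0.634 mm 55.8
```

Request:
send_rows([
  [0,0,0,0,0,-1.5,0.5],
  [0,0,0,0,0,-1.5,0.5],
  [0,0,0,0,0,0,0.5],
])

```text
time: 7.28
eef_pos: [0.5244, 0.0249, 0.0325]
eef_rot: [-1.426, 1.569, 0.182]
contact_force: [-0.5, 0.3, -0.8]
width: 0.633
```

```bash
python3 - <<'E'
from h import *
st()
E
```

```text
t 7.28 p [0.5244 0.0249 0.0325] psi 0.037 toolx [ 0.002  0.    -1.   ] F [-0.5  0.3 -0.8] w 0.633 mm 55.7
```

Request:
send_rows([
  [0,0,0,0,0,-1,0.5],
  [0,0,0,0,0,-1,0.5],
  [0,0,0,0,0,0,0.5],
])

```text
time: 7.65
eef_pos: [0.5245, 0.0249, 0.0327]
eef_rot: [-1.645, 1.567, -0.037]
contact_force: [0.4, 0.1, -1.9]
width: 0.636
```

```bash
python3 - <<'E'
from h import *
st()
E
```

```text
t 7.65 p [0.5245 0.0249 0.0327] psi 0.0369 toolx [ 0.004 -0.    -1.   ] F [ 0.4  0.1 -1.9] w 0.636 mm 55.9
```

TCP height has stopped at 32.7 mm, where contact with the blue volume was expected (32.5). I'll release with a small opening so the fingers stay clear of the bay walls.

Request:
send_rows([
  [0,0,0,0,0,0,0.7],
  [0,0,0,0,0,0,0.7],
  [0,0,0,0,0,0,0.7],
])

```text
time: 8.02
eef_pos: [0.5249, 0.0249, 0.0325]
eef_rot: [-1.591, 1.567, 0.016]
contact_force: [-0.5, -0.1, -0.4]
width: 0.699
```

```bash
python3 - <<'E'
from h import *
st()
E
```

```text
t 8.03 p [0.5249 0.0249 0.0325] psi 0.0368 toolx [ 0.004  0.    -1.   ] F [-0.5 -0.1 -0.4] w 0.699 mm 61.5
```

Request:
send_rows([
  [0,0,0,0,0,15,0.7],
  [0,0,0,0,0,30,0.7],
  [0,0,0,-3,0,50,0.7],
  [0,0,0,-3,-20,40,1],
  [0,0,0.04,-3,-45,0,1],
  [0,0,0.04,-3,-45,0,1],
  [0,0,0.05,-3,-45,0,1],
  [0,0,0.06,0,-45,0,1],
  [0,0,0.06,0,-45,0,1],
  [0,0,0.06,0,-30,0,1],
  [0,0,0,0,-10,0,1],
  [0,0,0,0,0,0,1],
])

```text
time: 9.52
eef_pos: [0.5079, -0.268, 0.1829]
eef_rot: [-1.954, 1.558, -0.024]
contact_force: [0.8, 0.3, -0.2]
width: 1.003
```

```bash
python3 - <<'E'
from h import *
st(); shot('wrist','w4'); shot('side','s4'); shot('top','t4')
im,P=cloud('w4'); print(cv2.cvtColor(im,cv2.COLOR_RGB2HSV)[150:230:20,240:320:20].tolist())
book('w4','red',.038)
im,P=cloud('t4'); b=cv2.resize(im[150:270,150:430],None,fx=2.4,fy=2.4,interpolation=cv2.INTER_CUBIC)[:,:,::-1]; cv2.imwrite('pics/t4z.png',b)
E
```

```text
t 9.53 p [ 0.5079 -0.268   0.1829] psi 0.3589 toolx [ 0.013 -0.    -1.   ] F [ 0.8  0.3 -0.2] w 1.003 mm 88.2
[[[4, 159, 128], [2, 174, 192], [2, 174, 192], [14, 112, 191]], [[4, 158, 131], [2, 171, 194], [2, 170, 195], [14, 108, 201]], [[4, 154, 134], [21, 7, 254], [21, 7, 254], [14, 107, 197]], [[5, 152, 136], [21, 7, 254], [23, 8, 254], [15, 109, 202]]]
w4 red ztop 0.0376 depth [ 512.8 -274.8] [104.1  55.6] 20.7 ray [ 512.2 -275. ] [103.   55.2] 20.8
```

View pics/w4.png

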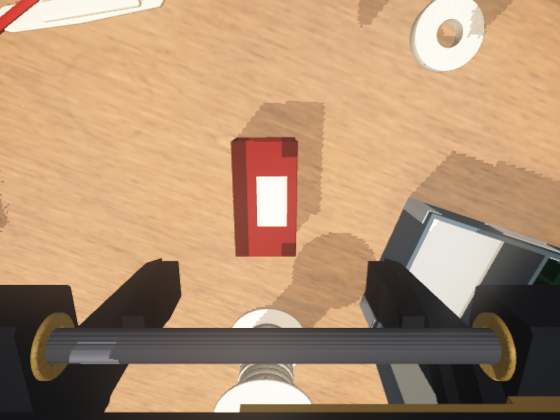

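View pics/t4z.png

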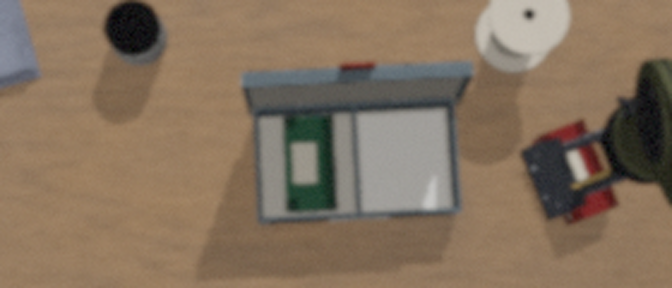

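View pics/s4.png

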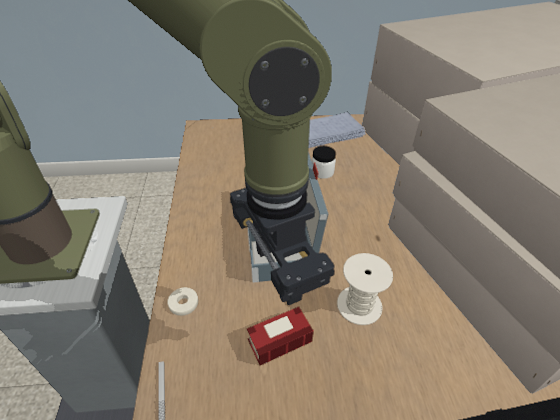

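Green lies flat on blue, and the wrist image puts red at (512,-275). I'm going down on it.

Request:
send_rows([
  [0,0.013,0.005,2,-4,-40,1],
  [0,0,0,1,-4,-40,1],
  [0,0,0,0,0,-35,1],
  [0,0,0,0,0,0,1],
  [0,0,0,0,0,0,1],
])

```text
time: 10.3
eef_pos: [0.5156, -0.2664, 0.0682]
eef_rot: [-1.564, 1.566, 0.385]
contact_force: [0.6, -0.0, 0.6]
width: 1.002
```

```bash
python3 - <<'E'
from h import *
st()
E
```

```text
t 10.3 p [ 0.5156 -0.2664  0.0682] psi 0.3784 toolx [ 0.005  0.002 -1.   ] F [ 0.6 -0.   0.6] w 1.002 mm 88.2
```

Request:
send_rows([
  [-0.002,0.005,-0.015,-4,-9,-10,1],
  [0,0,0,0,0,-10,1],
  [0,0,0,0,0,0,1],
])

```text
time: 10.68
eef_pos: [0.5129, -0.2766, 0.0498]
eef_rot: [-2.485, 1.567, -0.552]
contact_force: [-0.5, 0.1, 0.6]
width: 1.001
```

```bash
python3 - <<'E'
from h import *
st()
E
```

```text
t 10.68 p [ 0.5129 -0.2766  0.0498] psi 0.3619 toolx [ 0.004 -0.002 -1.   ] F [-0.5  0.1  0.6] w 1.001 mm 88.1
```

Request:
send_rows([
  [0,0,0,-1,0,-14,1],
  [0,0,0,0,0,-14,1],
  [0,0,0,0,0,-10,1],
  [0,0,0,0,0,0,1],
  [0,0,0,0,0,0,1],
])

```text
time: 11.3
eef_pos: [0.5117, -0.2763, 0.0087]
eef_rot: [-2.431, 1.567, -0.498]
contact_force: [-0.6, 0.1, 0.2]
width: 1.0
```

```bash
python3 - <<'E'
from h import *
st()
E
```

```text
t 11.3 p [ 0.5117 -0.2763  0.0087] psi 0.3621 toolx [ 0.003 -0.002 -1.   ] F [-0.6  0.1  0.2] w 1.0 mm 88.0
```

Request:
send_rows([
  [0,0,0,0,0,0,0.5],
  [0,0,0,0,0,0,0.5],
  [0,0,0,0,0,0,0.5],
  [0,0,0,0,0,0,0.5],
  [0,0,0,0,0,0,0.5],
  [0,0,0,0,0,20,0.5],
  [0,0,0,0,0,40,0.5],
  [0,0,0,0,0,40,0.5],
  [0,0,0,0,0,20,0.5],
  [0,0,0,0,0,0,0.5],
], squeeze=25)

```text
time: 12.55
eef_pos: [0.5098, -0.2762, 0.1311]
eef_rot: [2.555, 1.57, -1.795]
contact_force: [0.6, -0.4, -2.2]
width: 0.634
```

```bash
python3 - <<'E'
from h import *
st()
E
```

```text
t 12.55 p [ 0.5098 -0.2762  0.1311] psi 0.3621 toolx [-0.    -0.001 -1.   ] F [ 0.6 -0.4 -2.2] w 0.634 mm 55.8
```

Request:
send_rows([
  [0,0,-0.06,2,25,0,0.5],
  [0,0,-0.06,3,35,0,0.5],
  [0,0,-0.06,3,40,0,0.5],
  [0,0,-0.06,3,40,0,0.5],
  [0,0,-0.05,3,30,0,0.5],
  [0,0,-0.03,2,15,0,0.5],
  [0,0,0,0,0,0,0.5],
  [0,0,0,0,0,0,0.5],
])

```text
time: 13.55
eef_pos: [0.5193, -0.0877, 0.1216]
eef_rot: [1.497, 1.555, 3.097]
contact_force: [-0.4, 0.4, -2.2]
width: 0.633
```

```bash
python3 - <<'E'
from h import *
st(); shot('side','s5')
im,P=cloud('s5'); cv2.imwrite('pics/s5z.png',cv2.resize(im[100:300,180:400],None,fx=2.7,fy=2.7,interpolation=cv2.INTER_CUBIC)[:,:,::-1])
E
```

```text
t 13.55 p [ 0.5193 -0.0877  0.1216] psi 0.0292 toolx [-0.016  0.001 -1.   ] F [-0.4  0.4 -2.2] w 0.633 mm 55.7
```

View pics/s5z.png

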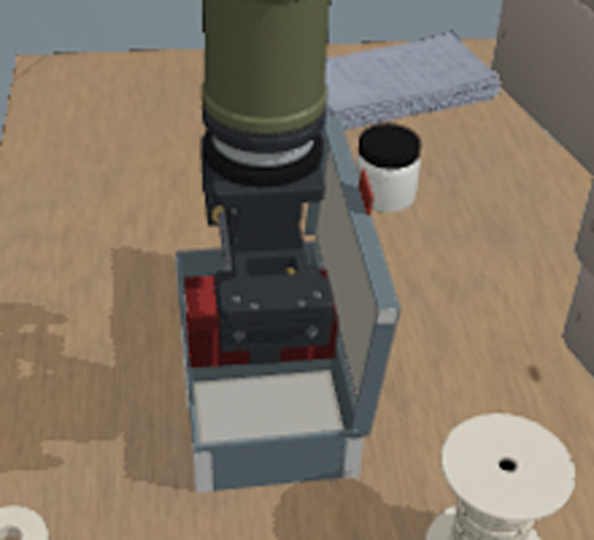

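Request:
send_rows([
  [0,-0.016,0.009,6,2,-10,0.5],
  [0,0,0,0,0,-15,0.5],
  [0,0,0,0,0,-15,0.5],
  [0,0,0,0,0,0,0.5],
  [0,0,0,0,0,0,0.5],
])

```text
time: 14.22
eef_pos: [0.5241, -0.0901, 0.0785]
eef_rot: [2.066, 1.569, -2.614]
contact_force: [-0.2, -0.1, -2.6]
width: 0.632
```

```bash
python3 - <<'E'
from h import *
st()
E
```

```text
t 14.22 p [ 0.5241 -0.0901  0.0785] psi 0.0326 toolx [-0.002 -0.001 -1.   ] F [-0.2 -0.1 -2.6] w 0.632 mm 55.6
```

Request:
send_rows([
  [0,0,0.005,2,5,0,0.5],
  [0,0,0,0,0,-10,0.5],
  [0,0,0,0,0,0,0.5],
])

```text
time: 14.6
eef_pos: [0.5269, -0.0844, 0.0687]
eef_rot: [2.889, 1.57, -1.785]
contact_force: [-0.5, 0.2, -1.4]
width: 0.632
```

```bash
python3 - <<'E'
from h import *
st()
E
```

```text
t 14.6 p [ 0.5269 -0.0844  0.0687] psi 0.0382 toolx [-0.    -0.001 -1.   ] F [-0.5  0.2 -1.4] w 0.632 mm 55.6
```

Request:
send_rows([
  [0,0,0,0,0,-14,0.5],
  [0,0,0,0,0,-14,0.5],
  [0,0,0,0,0,-12,0.5],
  [0,0,0,0,0,-6,0.5],
  [0,0,0,0,0,0,0.5],
  [0,0,0,0,0,0,0.5],
])

```text
time: 15.35
eef_pos: [0.5266, -0.0844, 0.0187]
eef_rot: [2.177, 1.569, -2.497]
contact_force: [-0.1, -0.1, -2.2]
width: 0.636
```

```bash
python3 - <<'E'
from h import *
st()
E
```

```text
t 15.35 p [ 0.5266 -0.0844  0.0187] psi 0.0385 toolx [-0.001 -0.001 -1.   ] F [-0.1 -0.1 -2.2] w 0.636 mm 55.9
```

Request:
send_rows([
  [0,0,0,0,0,-3,0.5],
  [0,0,0,0,0,-1.5,0.5],
  [0,0,0,0,0,-1,0.5],
  [0,0,0,0,0,-1,0.5],
  [0,0,0,0,0,0,0.5],
])

```text
time: 15.98
eef_pos: [0.5273, -0.0845, 0.0139]
eef_rot: [-2.454, 1.569, -0.844]
contact_force: [-0.9, -0.9, -1.7]
width: 0.632
```

```bash
python3 - <<'E'
from h import *
st()
E
```

```text
t 15.97 p [ 0.5273 -0.0845  0.0139] psi 0.0384 toolx [ 0.001 -0.002 -1.   ] F [-0.9 -0.9 -1.7] w 0.632 mm 55.6
```

Request:
send_rows([
  [0,0,0,0,0,-1,0.5],
  [0,0,0,0,0,-0.5,0.5],
  [0,0,0,0,0,0,0.5],
  [0,0,0,0,0,0,0.7],
  [0,0,0,0,0,0,0.7],
  [0,0,0,0,0,0,0.7],
  [0,0,0,0,0,15,0.7],
  [0,0,0,0,0,30,0.7],
  [0,0,0,-3,0,40,0.7],
  [0,0,0,-15,0,40,0.7],
  [0,0,0,-30,0,40,0.7],
  [0,0,0,-40,0,30,0.7],
  [0,0,0,-40,0,30,0.7],
  [0,0,0,0,0,0,0.7],
])

```text
time: 17.73
eef_pos: [0.3957, -0.0848, 0.2507]
eef_rot: [-2.269, 1.56, -0.658]
contact_force: [0.7, 0.6, 0.4]
width: 0.701
```

```bash
python3 - <<'E'
from h import *
st(); shot('side','s6'); shot('top','t6'); shot('wrist','w6')
im,P=cloud('s6'); a=cv2.resize(im[130:290,200:360],None,fx=2.5,fy=2.5,interpolation=cv2.INTER_CUBIC)[:,:,::-1]
im,P=cloud('w6'); b=cv2.resize(im,None,fx=.71,fy=.95)[:,:,::-1][:400,:400]; cv2.imwrite('pics/c6.png',np.hstack([a,b]))
for f in('s6','t6','w6'):
  for c,z in(('green',.048),('red',.042)):
    try: book(f,c,z)
    except Exception as e: print(f,c,e)
E
```

```text
t 17.73 p [ 0.3957 -0.0848  0.2507] psi 0.0393 toolx [ 0.008 -0.006 -1.   ] F [0.7 0.6 0.4] w 0.701 mm 61.7Traceback (most recent call last):
  File "<stdin>", line 4, in <module>
    return _nx.concatenate(arrs, 1, dtype=dtype, casting=casting)
           ~~~~~~~~~~~~~~~^^^^^^^^^^^^^^^^^^^^^^^^^^^^^^^^^^^^^^^
ValueError: all the input array dimensions except for the concatenation axis must match exactly, but along dimension 0, the array at index 0 has size 400 and the array at index 1 has size 399
```

```bash
python3 - <<'E'
from h import *
im,P=cloud('s6'); a=cv2.resize(im[130:290,200:360],(400,400),interpolation=cv2.INTER_CUBIC)[:,:,::-1]
im,P=cloud('t6'); b=cv2.resize(im[160:260,240:360],(400,400),interpolation=cv2.INTER_CUBIC)[:,:,::-1]; cv2.imwrite('pics/c6.png',np.hstack([a,b]))
for f in('s6','t6','w6'):
  for c,z in(('green',.048),('red',.042)):
    try: book(f,c,z)
    except Exception as e: print(f,c,str(e)[:50])
E
```

```text
s6 green ztop 0.0509 depth [522.9  13.3] [105.3  79. ] 2.5 ray [522.7  17.4] [105.1  73.7] 1.7
s6 red ztop 0.0451 depth [526.6 -85.7] [104.2  58.3] 2.6 ray [526.9 -86.5] [104.7  58.6] 2.8
t6 green ztop 0.0497 depth [521.2  22.8] [ 50.4 102. ] 89.6 ray [521.2  22.8] [ 50.3 101.4] 89.6
t6 red ztop 0.044 depth [523.3 -85.4] [96.8 47.9] 0.4 ray [523.4 -85.2] [48.  96.6] 89.4
w6 green ztop 0.0478 depth [477.9  30.2] [61.1 29.4] 62.8 ray [487.9  25. ] [33.  52.4] 2.4
w6 red ztop 0.0417 depth [524.4 -78.3] [96.9 43.2] 1.5 ray [523.6 -78.3] [95.3 43. ] 1.6
```

View pics/c6.png

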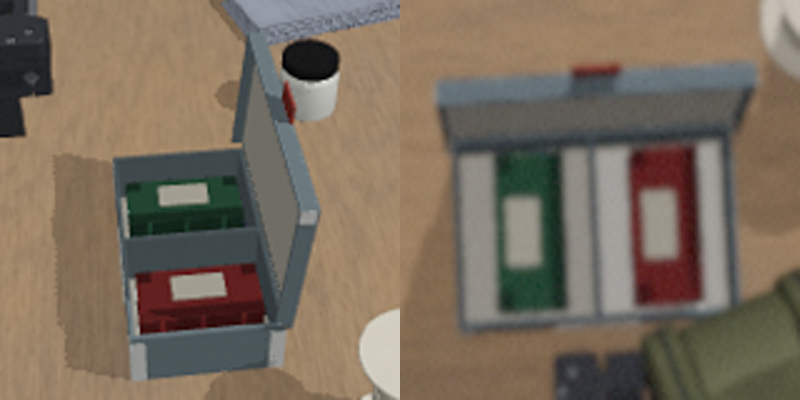

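View pics/w6.png

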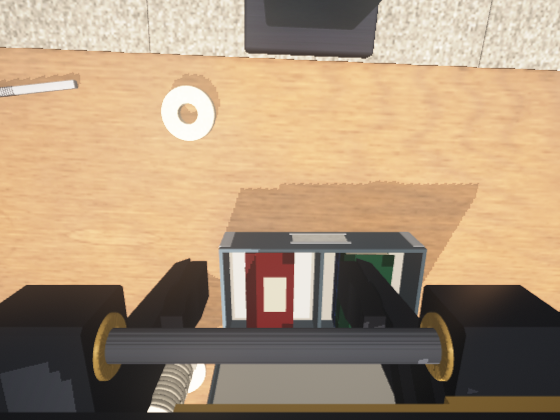

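All three volumes lie flat below the rim: green top at about 49 mm and red top at about 43 mm, against a 54 mm rim. Next I shut the fingers, go over the lid and come down behind it.

Request:
send_rows([
  [-0.006,0.008,0,0,5,40,0],
  [0,0,0,30,10,10,0],
  [0,0,0,45,20,0,0],
  [0,0,0,45,15,0,0],
  [0,0,0,45,5,0,0],
  [0,0,0,45,0,0,0],
  [0,0,0,30,0,0,0],
  [0,0,0,10,0,0,0],
  [0,0,0,0,0,0,0],
])

```text
time: 19.0
eef_pos: [0.6623, -0.0246, 0.289]
eef_rot: [1.962, 1.558, -2.711]
contact_force: [-0.7, -0.7, 0.4]
width: 0.007
```

```bash
python3 - <<'E'
from h import *
st(); shot('side','s7')
im,P=cloud('top0'); X,Y,Z=P[...,0],P[...,1],P[...,2]
m=(Z>.1)&(Y>-.25)&(Y<.2)&(X>.64); q=P[m]; print('furn',q[:,0].min(), np.percentile(q[:,0],[1,10]))
E
```

```text
t 19.0 p [ 0.6623 -0.0246  0.289 ] psi 0.0394 toolx [-0.011 -0.005 -1.   ] F [-0.7 -0.7  0.4] w 0.007 mm 0.6
furn 0.6409785946029121 [0.65749479 0.80451928]
```

View pics/s7.png

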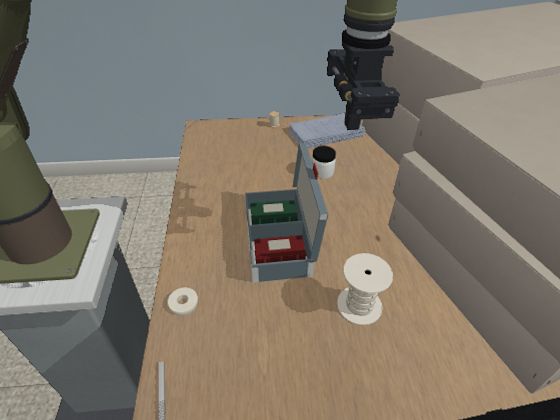

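Request:
send_rows([
  [-0.005,-0.011,0,-3,-4,-40,0],
  [0,0,0,0,0,-40,0],
  [0,0,0,0,0,-40,0],
  [0,0,0,0,0,0,0],
  [0,0,0,0,0,0,0],
])

```text
time: 19.68
eef_pos: [0.6578, -0.0283, 0.1672]
eef_rot: [-3.123, 1.56, -1.512]
contact_force: [-0.8, 0.0, -0.0]
width: 0.007
```

```bash
python3 - <<'E'
from h import *
st()
E
```

```text
t 19.68 p [ 0.6578 -0.0283  0.1672] psi 0.0402 toolx [ 0.001 -0.01  -1.   ] F [-0.8  0.  -0. ] w 0.007 mm 0.6
```

Request:
send_rows([
  [0,0,0,-20,0,-2,0],
  [0,0,0,-20,0,-2,0],
  [0,0,0,-15,0,-1,0],
  [0,0,0,-15,0,-1,0],
  [0,0,0,-15,0,0,0],
  [0,0,0,-15,0,0,0],
  [0,0,0,0,0,0,0],
])

```text
time: 20.55
eef_pos: [0.5674, -0.0272, 0.1767]
eef_rot: [-1.88, 1.536, -0.271]
contact_force: [0.5, 0.2, 0.1]
width: 0.004
```

```bash
python3 - <<'E'
from h import *
st(); shot('side','s8')
im,P=cloud('s8'); cv2.imwrite('pics/s8z.png',cv2.resize(im[60:300,180:400],None,fx=2.4,fy=2.4,interpolation=cv2.INTER_CUBIC)[:,:,::-1])
E
```

```text
t 20.55 p [ 0.5674 -0.0272  0.1767] psi 0.0383 toolx [ 0.034 -0.009 -0.999] F [0.5 0.2 0.1] w 0.004 mm 0.3
```

View pics/s8z.png

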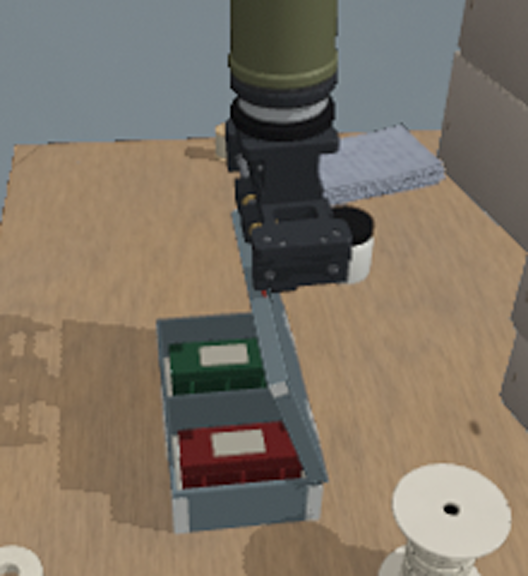

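Request:
send_rows([
  [-0.009,0.034,0,-10,0,-14,0],
  [0,0,0,-12,0,-14,0],
  [0,0,0,-12,0,-12,0],
  [0,0,0,-8,0,-10,0],
  [0,0,0,0,0,0,0],
])

```text
time: 21.22
eef_pos: [0.5291, -0.0261, 0.1249]
eef_rot: [-3.062, 1.552, -1.454]
contact_force: [0.1, -0.4, -0.3]
width: 0.008
```

```bash
python3 - <<'E'
from h import *
st()
E
```

```text
t 21.23 p [ 0.5291 -0.0261  0.1249] psi 0.0378 toolx [ 0.002 -0.018 -1.   ] F [ 0.1 -0.4 -0.3] w 0.008 mm 0.7
```

Request:
send_rows([
  [0.018,0.002,0,-9,0,-7,0],
  [0,0,0,-9,0,-7,0],
  [0,0,0,-7,0,-9,0],
  [0,0,0,-6,0,-9,0],
  [0,0,0,-4,0,-10,0],
  [0,0,0,0,0,0,0],
])

```text
time: 21.98
eef_pos: [0.4959, -0.0263, 0.0811]
eef_rot: [-0.837, 1.564, 0.769]
contact_force: [-0.8, -0.1, -0.1]
width: 0.005
```

```bash
python3 - <<'E'
from h import *
st(); shot('side','s9')
im,P=cloud('s9'); cv2.imwrite('pics/s9z.png',cv2.resize(im[60:300,180:400],None,fx=2.4,fy=2.4,interpolation=cv2.INTER_CUBIC)[:,:,::-1])
E
```

```text
t 21.98 p [ 0.4959 -0.0263  0.0811] psi 0.0351 toolx [ 0.005  0.005 -1.   ] F [-0.8 -0.1 -0.1] w 0.005 mm 0.5
```

View pics/s9z.png

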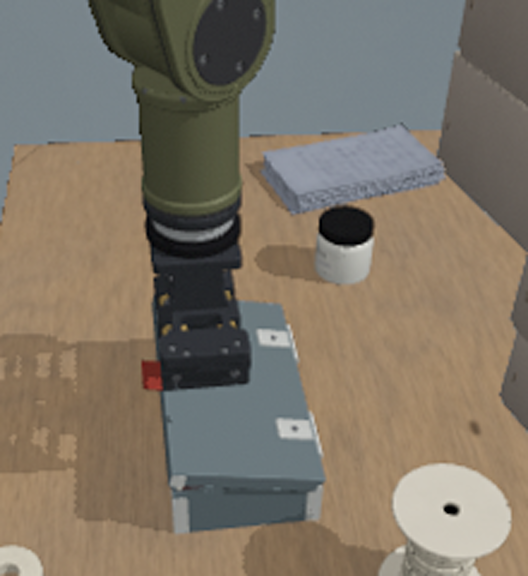

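Request:
send_rows([
  [0,0,0,-3,0,-6,0],
  [0,0,0,-3,0,-6,0],
  [0,0,0,-1,0,-5,0],
  [0,0,0,0,0,-4,0],
  [0,0,0,0,0,-3,0],
  [0,0,0,0,0,-2,0],
  [0,0,0,0,0,-2,0],
])

```text
time: 22.9
eef_pos: [0.4899, -0.0264, 0.0591]
eef_rot: [-1.478, 1.558, 0.129]
contact_force: [-4.0, -0.1, 24.7]
width: 0.001
```

```bash
python3 - <<'E'
from h import *
st()
E
```

```text
t 22.9 p [ 0.4899 -0.0264  0.0591] psi 0.0355 toolx [ 0.013  0.002 -1.   ] F [-4.  -0.1 24.7] w 0.001 mm 0.1
```

Request:
send_rows([
  [0,0,0,0,0,5,0],
  [0,0,0,0,0,15,0],
  [0,0,0,-20,0,40,0],
  [0,0,0,-40,0,40,0],
  [0,0,0,-40,20,40,0],
  [0,0,0,-10,20,10,0],
  [0,0,0,0,0,0,0],
  [0,0,0,0,0,0,0],
])

```text
time: 23.9
eef_pos: [0.3763, 0.0133, 0.212]
eef_rot: [-1.639, 1.559, -0.034]
contact_force: [0.5, 0.1, -0.3]
width: 0.003
```

```bash
python3 - <<'E'
from h import *
st(); shot('side','s10'); shot('top','t10')
for f in('s10','t10'):
    im,P=cloud(f); X,Y,Z=P[...,0],P[...,1],P[...,2]
    m=(X>.47)&(X<.575)&(Y>-.13)&(Y<.07)&(abs(Z-.06)<.015); q=P[m]
    A=np.c_[q[:,0],q[:,1],np.ones(len(q))]; c=np.linalg.lstsq(A,q[:,2],rcond=None)[0]; print(f,len(q),c,q[:,2].mean())
    for (x,y,n) in((.667,.2125,'jar'),(.668,-.215,'reel')):
        m=(abs(X-x)<.08)&(abs(Y-y)<.08)&(Z>.05)&(X>.61); print(n,P[m].mean(0).round(4)); im0,P0=cloud(f[0]=='s' and 'side0' or 'top0'); m=(abs(P0[...,0]-x)<.08)&(abs(P0[...,1]-y)<.08)&(P0[...,2]>.05)&(P0[...,0]>.61); print('  before',P0[m].mean(0).round(4))
im,P=cloud('s10'); cv2.imwrite('pics/s10z.png',cv2.resize(im[60:300,180:400],None,fx=2.4,fy=2.4,interpolation=cv2.INTER_CUBIC)[:,:,::-1])
E
```

```text
t 23.9 p [0.3763 0.0133 0.212 ] psi 0.0344 toolx [ 0.012 -0.    -1.   ] F [ 0.5  0.1 -0.3] w 0.003 mm 0.2
s10 3121 [ 1.82762936e-03 -6.59311577e-05  6.05558693e-02] 0.06151272604261847
jar [0.6718 0.2088 0.0663]
  before [0.6719 0.2087 0.0664]
reel [ 0.6723 -0.2192  0.1012]
  before [ 0.6724 -0.2191  0.1013]
t10 2993 [-0.00164993 -0.00116024  0.05965254] 0.05882575038410478
jar [0.6695 0.2151 0.067 ]
  before [0.6695 0.2149 0.0667]
reel [ 0.6716 -0.2164  0.1049]
  before [ 0.6716 -0.2165  0.1049]
```

View pics/s10z.png

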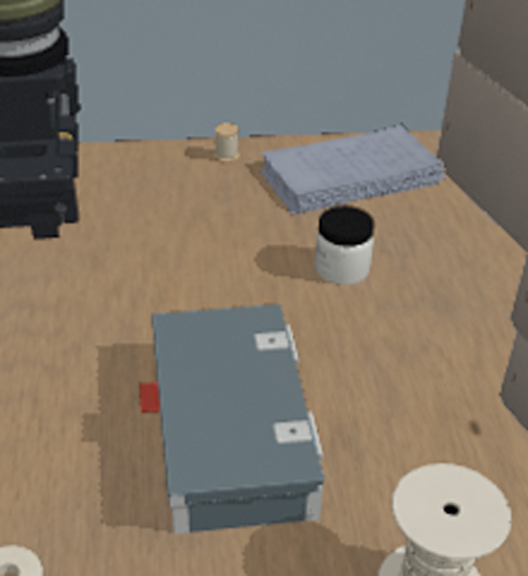

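The lid is level, with a slope of about 0.002 rad, and the jar and reel haven't moved. The arm is clear, so I'm handing in.

```bash
python3 - <<'E'
from h import *
print(order.job_done())
E
```

```text
the job is handed in; nothing more can be done
None
```

The job is done and handed in at about 24 s of the 72 s allowed; no verdict came back. I laid the green volume on the blue one in the +y bay and the red one alone in the -y bay. Then I pushed the lid shut from behind with closed fingers, pressing up to about 25 N at the end.

**Before closing:** all three volumes lay flat below the 54 mm rim. The cameras put the green top 48–51 mm above the table and the red top 42–45 mm.

**After closing:** the lid surface is level to about 0.002 rad. The jar and reel are within 0.3 mm of where they started, and the arm touches nothing.

**Disagreements:** the cameras differed by 2–5 mm on the volumes' positions, so I averaged them. When I set the volumes down, the force reading was too noisy to confirm contact, so I went by height: within about 1 mm of the expected contact height for both. Some moves drifted several mm sideways, and I corrected them above the rim before lowering. No check failed.

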